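# Unclamp the parts washer and hold its lid half open

## Task

Turn both red clamp knobs of the blue parts washer counter-clockwise to their end stops while its lid stays shut, then lift the lid by its black bar to 45 degrees so that its underside drains back into the tank. The lid falls shut by itself, so finish while still holding it steady at 45 degrees with the gripper, not letting go and with nothing else propping it. Do not disturb the other things on the bench.

Things in the scene. Friction and masses are not known exactly. Their poses are not given: they have to be found in the camera images.
- washer: blue parts-washer tank, fixed to the bench: 240 mm deep (its x), 320 mm wide (its y), 110 mm tall. Origin at the centre of its underside on the bench; x points away from its front (knobs and bar are at the -x front, towards the robot) to the hinge side, y to its left, z up. Yawed up to 0.4 rad
- knob_left (a joint): turn of the left clamp knob, rad (left as the robot sees it): starts at 0 to 0.2, its tab over the lid and locking it; grows counter-clockwise seen from above to a hard end stop at 1.5, wing and tab along the tank's front, unlocked. Captive (does not rise); friction about 0.06 N m, stays where left
- knob_left_grip (a point): middle of the left knob's red upright wing (46 mm long, 13 thick, 30 high), on its vertical turning axis, 137 mm above the bench, 15 mm below the wing's top. Site x runs along the wing and turns with it, z is up. Axis at x = -146, y = +125 mm in the tank's frame. A steel tab 14 mm wide reaches 58 mm from the axis along point +x, its top 15 mm below this point
- knob_right (a joint): turn of the right clamp knob, rad (right as the robot sees it): starts at 0 to 0.2, its tab over the lid and locking it; grows counter-clockwise seen from above to a hard end stop at 1.5, wing and tab along the tank's front, unlocked. Captive (does not rise); friction about 0.06 N m, stays where left
- knob_right_grip (a point): middle of the right knob's red upright wing (46 mm long, 13 thick, 30 high), on its vertical turning axis, 137 mm above the bench, 15 mm below the wing's top. Site x runs along the wing and turns with it, z is up. Axis at x = -146, y = -125 mm in the tank's frame. A steel tab 14 mm wide reaches 58 mm from the axis along point +x, its top 15 mm below this point
- lid (a joint): opening angle of the aluminium lid, rad: 0 shut and level, pi/4 = 45 degrees, stop at 1.4. The lid (6 mm thick, 246 mm deep, 320 mm wide, 0.4 to 0.8 kg) swings up about a level hinge along the tank's far top edge and falls shut by itself when not held; lifting it at the bar takes 2 to 4 N
- lid_bar (a point): middle of the lid's black handle bar, on its axis: round, 12 mm in diameter, 110 mm long along the tank's y, 50 mm in front of the lid's front edge on two flat arms 104 mm apart. It lies 113 mm above the bench when shut, with free space below it. The point turns with the lid; the round bar may turn between the fingers
- lid_hinge (a point): middle of the hinge line (along the tank's y), 110 mm above the bench, at x = +126 mm in the tank's frame. With the lid shut the bar's axis is 296 mm from it towards the front and 3 mm higher; as the lid opens the bar moves up and away from the robot about this line
- lube_bottle: bystander: upright lubricant bottle, 56 mm diameter, 150 mm tall, red cap, stands to the left of the tank; origin at the centre of its underside
- grease_jar: bystander: jar with green cap, 72 mm diameter, 65 mm tall, to the right of the tank; origin at the centre of its underside
- cassette: bystander: stepped brass-coloured sprocket stack, 104 mm diameter, 34 mm tall, lying on the bench on the robot's side of the tank; origin at the centre of its underside
- spanner: bystander: steel spanner about 170 mm long lying on the bench on the robot's side of the tank; origin under its middle
- screwdriver: bystander: red-handled screwdriver about 200 mm long lying at the left of the bench; origin under its middle
- mallet: bystander: wooden-handled rubber mallet about 260 mm long lying at the right of the bench; origin under its middle

How it is judged:
By the outcome, as a careful person would: the job done as asked, in the order asked, and still so for the second after the job is handed in, while the arm keeps its last pose, push and grip.
It also fails if it takes over 51 s, if anything falls off the work surface, if the arm or the gripper's body presses on something with over 40 N, if the wrist force passes 120 N, or if a joint passes its speed limit or range.

## Robot

A 6-joint arm with a two-finger parallel gripper is mounted at the origin on the work surface. World frame = base frame: x ahead of the robot, y to its left, z up, the work surface at z = 0. Lengths are in m, angles in rad, forces in N, time in s.
With the tool pointing down it reaches from about 0.25 to 0.775 m from the base axis. Payload 4 kg.
Tool frame: the origin (TCP) lies on the centre line of the jaws, within the pads' length; the fingertips stand 14 mm ahead of it and the grasp point (between the pads) lies 5 mm behind it (robot.tcp_to_tips is the distance from the TCP to the fingertips, in m); z points along the fingers, y is the line along which they close (so a half turn about z gives the same grasp; the last joint's range is limited). The gripper opens to 94 mm and grips with 3 to 60 N. Pads are 16 mm wide; open, the fingers measure 119 mm over their backs; the gripper's body (75 mm by 177 mm) begins 78 mm behind the grasp point.
Start: joints at [1.073, 0.087, 1.371, -0, 1.684, -0.103], TCP at [0.212, 0.508, 0.22] pointing down, gripper open.
Joint ranges: [-3.1, 3.1], [-0.76, 2.03], [0.27, 2.55], [-1.08, 4.22], [0.17, 2.65], [-2.57, 2.57]. Speed limits (rad/s): [2.79, 2.79, 3.14, 3.14, 3.14, 3.14].

## Interface

Orientations are given as [roll, pitch, yaw] about the fixed x, y, z axes, in that order (R = Rz(yaw) Ry(pitch) Rx(roll)).
In Python, from bench import robot gives the robot as it stands.
- The arm moves only by the tool carry_out, never from a script. Its argument "increments" is a list of rows, each a list of 3 entries, a list of its own where there are three numbers: the closure in counts, from 0 (fully open) to 255 (shut), then the shift along the tool's x, y, z in mm, then the turn about the tool's z in degrees. In form: [[fingers, [dx, dy, dz], twist], ...]. A call has 1 to 8 rows; each row shifts and turns the commanded pose from where the row before left it, along the tool's axes as they then stand; what a row does not reach is not made up. A row lasts 1/10 s, in which the tool goes at most 50 mm and 8.59 degrees, less where a joint would pass 70% of its speed; a pose out of reach is approached as far as the arm can. A call with a gripper value outside its range is refused whole. The fingers move at their own pace and stop on an object; the grip force is fixed at half the most. Time passes only in rows, so rows that do not move let the fingers close. It gives the time, the measured TCP pose, the force, the opening and the grip force at its end, in the units of the state.
- robot.get_obs(): the state, without advancing time (a new reading comes with each control period).
- robot.snapshot(name): name is "scene" or "side" or "wrist"; returns the picture (480x640x3 uint8, blue, green, red); there is no depth.
- robot.get_calibration(name): a dict with "vfov" (degrees; the focal length in pixels is half the picture's height over the tangent of half this angle, whatever the lens; pixels are square), "cx", "cy" (the principal point, pixels), "T" (4x4, takes a point from camera to world coordinates). Camera axes: x right, y down, z forward; pixel columns grow to the right and rows downward; lengths in m; the calibration is good to about 2 mm. A picture is of the moment at which its call begins: read the wrist's pose just before it. get_calibration takes no time and is no camera call; for the wrist camera it gives the pose at the moment of the call.
- robot.close_job(): hands the job in; it is judged then, once.
The state is a dict: "time": time; "joint_positions": joint angles; "qvel": joint speeds; "joint_torque": joint torques, N m; "tool_pos": TCP position; "ee_rot": TCP orientation; "wrist_force": force on the tool from outside, world axes, zero at the start; "wrist_torque": the same for the moment, N m; "width": finger opening in m; "finger_force": force on a finger pad.
Only numpy, scipy, OpenCV 4.12 (cv2) and the standard library are available. Lean on these libraries where they do the work, as an engineer would, in place of code of your own. Each camera call takes 0.05 s, during which the arm holds its last target. There are 200 camera calls.

## Working session

There is one attempt and no reset: what is moved stays moved. The work goes in short steps, Python scripts to look and compute and a tool call to move; the robot and the scene stay as the last step left them, time stands still between calls to the robot, and variables do not carry over. Pictures are saved under pics/ and viewed, at most 10 in all, crops included, and the job is handed in when it is done.

Besides the shell and the picture viewer there is one more tool, called after "Request:" as a command line: name --argument value ..., lists and objects as JSON in quotes. carry_out: Moves the arm, as the interface text tells. Its arguments: {"type":"object","properties":{"increments":{"type":"array","items":{"type":"array"}}},"required":["increments"]}

```bash
mkdir -p pics; ls
python3 - <<'E'
from bench import robot
import cv2,numpy as np
np.set_printoptions(precision=4,suppress=True)
for n in ("scene","side"):
    cv2.imwrite(f"pics/{n}0.png",robot.snapshot(n)); c=robot.get_calibration(n); print(n,c)
print(robot.get_obs())
E
```

```text
pics
scene {'vfov': 42.3952814828764, 'cx': 316.0264919840787, 'cy': 246.15813080923834, 'T': array([[-0.4319,  0.6448, -0.6306,  1.6696],
       [ 0.9019,  0.3019, -0.309 ,  0.5375],
       [-0.0089, -0.7022, -0.712 ,  1.3212],
       [ 0.    ,  0.    ,  0.    ,  1.    ]])}
side {'vfov': 53.020466092631274, 'cx': 315.63287840551925, 'cy': 250.57238319358163, 'T': array([[ 0.9676, -0.2049,  0.1473,  0.3915],
       [-0.2521, -0.7602,  0.5988, -0.8031],
       [-0.0107, -0.6166, -0.7872,  1.1343],
       [ 0.    ,  0.    ,  0.    ,  1.    ]])}
{'time': 0.1, 'joint_positions': array([ 1.0729,  0.0879,  1.3721,  0.    ,  1.6836, -0.1031]), 'qvel': array([-0.0006, -0.0021, -0.0038, -0.0012,  0.0009,  0.0001]), 'joint_torque': array([  0.0025, -34.1252, -30.3302,   0.072 ,   0.0303,  -0.0001]), 'tool_pos': array([0.2113, 0.5073, 0.2184]), 'ee_rot': array([-3.1396, -0.0002,  2.7468]), 'wrist_force': array([ 0.6914, -0.7499,  0.3244]), 'wrist_torque': array([-0.0178, -0.0206,  0.    ]), 'finger_force': 0.0, 'width': 0.09377127594060902}
```

View pics/scene0.png

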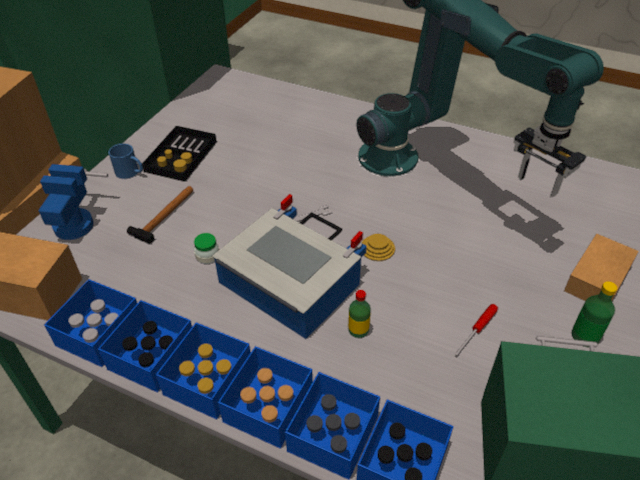

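View pics/side0.png

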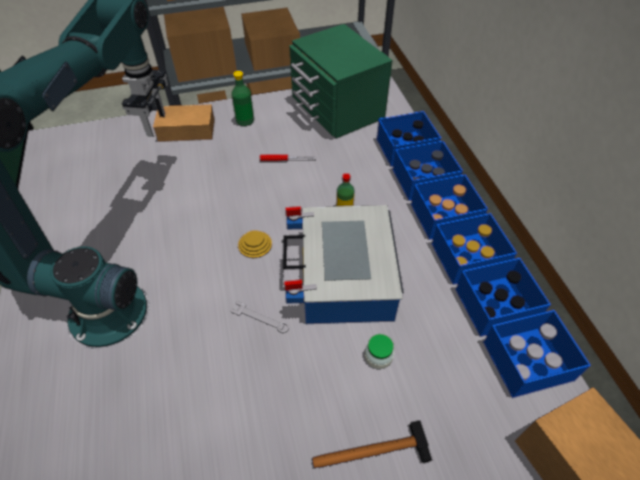

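The scene view shows the washer with knobs at about (285,203) and (355,240). In the side view they are at (293,213) and (293,287). I'll enlarge both for measuring.

Run:
```python
import cv2,numpy as np
a=cv2.imread("pics/scene0.png")[185:265,260:390]; b=cv2.imread("pics/side0.png")[195:315,225:355]
b2=cv2.resize(b,None,fx=5,fy=5,interpolation=cv2.INTER_CUBIC);a2=cv2.resize(a,None,fx=6,fy=6,interpolation=cv2.INTER_CUBIC)
cv2.imwrite("pics/c1.png",a2);cv2.imwrite("pics/c2.png",b2)
```

```text
(no output)
```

View pics/c1.png

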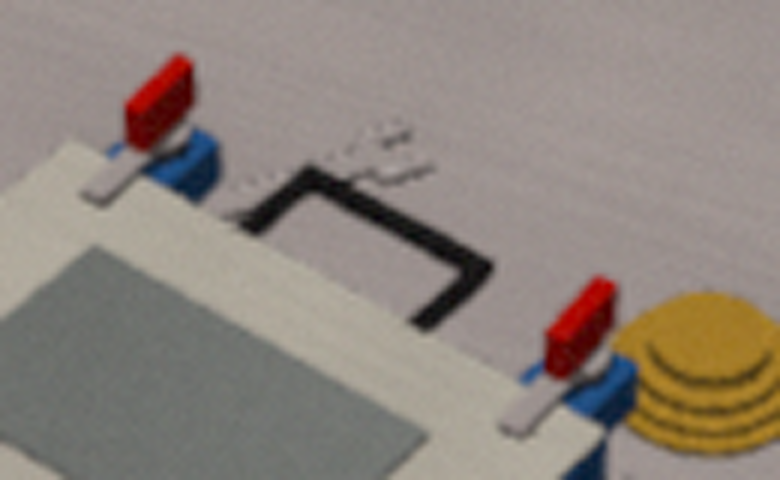

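View pics/c2.png

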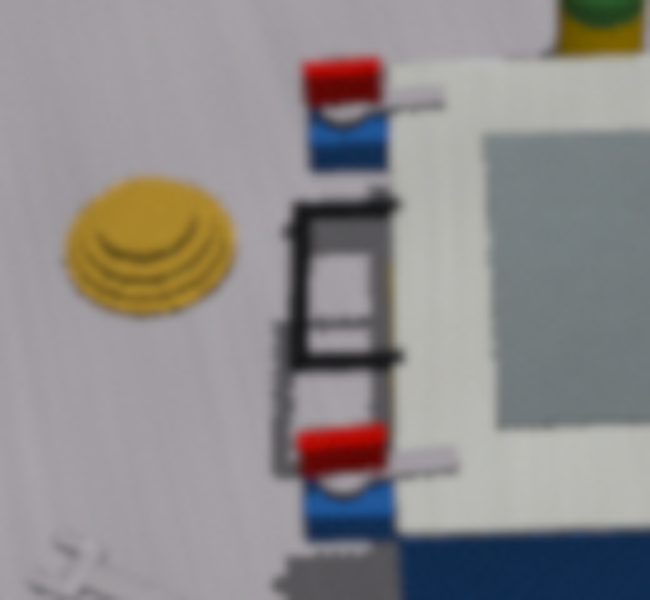

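Scene crop: wing centres are at crop (160,103) and (580,327), tab tips at (95,195) and (513,425), and bar corners at (310,175) and (480,265). Side crop: wings are at (342,82) and (342,449), tab tips at (443,97) and (457,458), and bar ends at (300,210) and (297,360). Next I'll fit the washer pose and the knob angles to these.

```bash
cat > h.py <<'E'
import numpy as np,cv2
from bench import robot
from scipy.optimize import least_squares
from scipy.spatial.transform import Rotation as R
np.set_printoptions(precision=4,suppress=True)
def proj(c,P):
    P=np.atleast_2d(P); T=np.linalg.inv(c["T"]); q=P@T[:3,:3].T+T[:3,3]; f=240/np.tan(np.radians(c["vfov"]/2))
    return np.c_[f*q[:,0]/q[:,2]+c["cx"],f*q[:,1]/q[:,2]+c["cy"]]
def model(p):
    x,y,a,l,r=p; W=lambda u,v,z:[x+u*np.cos(a)-v*np.sin(a),y+u*np.sin(a)+v*np.cos(a),z]
    L=W(-.146,.125,.137);Rr=W(-.146,-.125,.137)
    tip=lambda k,t:[k[0]+.058*np.cos(a+t),k[1]+.058*np.sin(a+t),.122]
    return np.array([L,Rr,tip(L,l),tip(Rr,r),W(-.17,.055,.113),W(-.17,-.055,.113)])
E
python3 - <<'E'
from h import *
A=np.array([(580,327),(160,103),(513,425),(95,195),(480,265),(310,175)])/6+[260,185]
B=np.array([(342,82),(342,449),(443,97),(457,458),(300,210),(297,360)])/5+[225,195]
cs,cd=robot.get_calibration("scene"),robot.get_calibration("side")
f=lambda p:np.r_[proj(cs,model(p))-A,proj(cd,model(p))-B].ravel()
s=least_squares(f,[.55,0,0,.1,.1],loss="soft_l1"); print(s.x); print(s.fun.reshape(-1,2)); print(model(s.x))
o=robot.get_obs();print(R.from_euler("xyz",o["ee_rot"]).as_matrix())
cw=robot.get_calibration("wrist"); t=R.from_euler("xyz",o["ee_rot"]).as_matrix().T; print(t@(cw["T"][:3,3]-o["tool_pos"]),t@cw["T"][:3,:3])
E
```

```text
[ 0.6664 -0.0435 -0.2237  0.0569  0.0795]
[[-0.6939 -0.0263]
 [-0.8723 -0.0866]
 [-1.4031  0.1672]
 [-1.6992 -0.2249]
 [ 0.4499  0.8545]
 [-1.6861 -0.3486]
 [-0.6552 -0.7825]
 [-0.4757 -0.5675]
 [-0.2731 -1.6579]
 [-0.3387 -1.2767]
 [-0.465  -1.6001]
 [-0.2305  0.5366]]
[[ 0.5518  0.1107  0.137 ]
 [ 0.4963 -0.133   0.137 ]
 [ 0.609   0.1011  0.122 ]
 [ 0.5537 -0.1414  0.122 ]
 [ 0.5129  0.0478  0.113 ]
 [ 0.4885 -0.0594  0.113 ]]
[[-0.9231  0.3846 -0.001 ]
 [ 0.3846  0.9231 -0.0017]
 [ 0.0002 -0.002  -1.    ]]
[ 0.08   -0.0001 -0.1638] [[ 0.0013 -0.9615 -0.2749]
 [ 1.      0.0011  0.0009]
 [-0.0006 -0.2749  0.9615]]
```

Request:
carry_out --increments '[[0,[-39,-19.6,-3],0],[0,[-39,-19.6,-3],0],[0,[-39,-19.6,-3],0],[0,[-39,-19.6,-3],0],[0,[-39,-19.6,-3],0],[0,[-39,-19.6,-3],0],[0,[-39,-19.6,-3],0],[0,[-39,-19.6,-3],0]]'

```text
time: 0.9
tool_pos: [0.4399, 0.2414, 0.2432]
ee_rot: [-3.141, -0.001, 2.747]
wrist_force: [0.8, 0.8, -1.1]
width: 0.0938
finger_force: 0.0
```

Request:
carry_out --increments '[[0,[-39,-19.6,-3],0],[0,[-39,-19.6,-3],0],[0,[-39,-19.6,-3],0],[0,[-38,-19.6,-3],0],[120,[0,0,0],8.5],[120,[0,0,0],8.5],[120,[0,0,0],8.5],[120,[0,0,0],8.5]]'

```text
time: 1.7
tool_pos: [0.552, 0.1107, 0.2547]
ee_rot: [-3.14, -0.001, 2.147]
wrist_force: [-0.8, -0.2, -0.0]
width: 0.0657
finger_force: 0.0
```

Request:
carry_out --increments '[[120,[0,0,0],8.5],[120,[0,0,0],8.5],[120,[0,0,0],8.5],[120,[0,0,0],8.5],[120,[0,0,0],8.5],[120,[0,0,0],8.5],[120,[0,0,0],8.5],[120,[0,0,0],8.5]]'

```text
time: 2.5
tool_pos: [0.5519, 0.1109, 0.2547]
ee_rot: [-3.141, 0.001, 0.96]
wrist_force: [-0.3, -1.0, 0.4]
width: 0.0501
finger_force: 0.0
```

Request:
carry_out --increments '[[120,[0,0,0],8.5],[120,[0,0,0],8.5],[120,[0,0,0],8.5],[120,[0,0,0],8.5],[120,[0,0,0],8.5],[120,[0,0,0],8.5],[120,[0,0,0],8.5],[120,[0,0,0],5.5]]'

```text
time: 3.3
tool_pos: [0.5519, 0.111, 0.2548]
ee_rot: [3.141, 0.001, -0.173]
wrist_force: [-0.5, -0.4, 1.1]
width: 0.0497
finger_force: 0.0
```

Run:
```python
from h import *
o=robot.get_obs();print(o["time"],o["tool_pos"],o["ee_rot"],o["joint_positions"])
c=robot.get_calibration("wrist");print(c["vfov"])
cv2.imwrite("pics/w1.png",robot.snapshot("wrist"))
m=model([0.6664,-0.0435,-0.2237,0.0569,0.0795]);print(proj(c,m))
# bottle
f=lambda p:np.r_[proj(robot.get_calibration("scene"),[*p,.15])[0]-[361,295],proj(robot.get_calibration("side"),[*p,.15])[0]-[346,178]]
print(least_squares(f,[.7,.2]).x)
```

```text
3.3 [0.5519 0.111  0.2548] [ 3.1413  0.0013 -0.1727] [0.0977 0.1133 1.2731 0.0001 1.7566 1.8411]
63.71474081955927
[[323.5185 239.9728]
 [648.9709 256.37  ]
 [323.1695 160.5238]
 [648.6799 177.9914]
 [405.4956 263.7945]
 [535.6561 270.2581]]
[0.7345 0.1977]
```

View pics/w1.png

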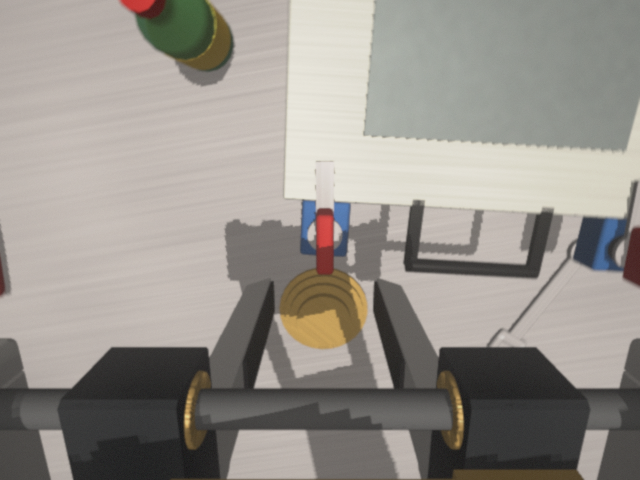

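The wing shows centred at about (325,241) and the tab tip at (325,161). Both sit about 1.5 px right of the prediction, so I need +1 mm in tool y. The wing is aligned with the jaws.

Request:
carry_out --increments '[[120,[0,1.2,30],0],[120,[0,0,30],0],[120,[0,0,30],0],[120,[0,0,15],0],[120,[0,0,9.5],0],[255,[0,0,0],0],[255,[0,0,0],0],[255,[0,0,0],0]]'

```text
time: 4.15
tool_pos: [0.5531, 0.1099, 0.1429]
ee_rot: [-3.141, -0.003, -0.168]
wrist_force: [0.6, -0.3, -0.2]
width: 0.0293
finger_force: 0.0
```

Request:
carry_out --increments '[[255,[0,0,0],0],[255,[0,0,0],0],[255,[0,0,0],-5],[255,[0,0,0],-5],[255,[0,0,0],-5]]'

```text
time: 4.65
tool_pos: [0.5525, 0.1103, 0.142]
ee_rot: [-3.141, -0.002, 0.098]
wrist_force: [0.2, 1.1, 1.2]
width: 0.0129
finger_force: 30.0
```

Request:
carry_out --increments '[[255,[0,0,0],-7],[255,[0,0,0],-7],[255,[0,0,0],-7],[255,[0,0,0],-7],[255,[0,0,0],-7],[255,[0,0,0],-7],[255,[0,0,0],-7],[255,[0,0,0],-7]]'

```text
time: 5.45
tool_pos: [0.5518, 0.1115, 0.142]
ee_rot: [-3.14, -0.003, 1.077]
wrist_force: [-2.4, 3.3, 1.6]
width: 0.0127
finger_force: 30.0
```

Request:
carry_out --increments '[[255,[0,0,0],-5],[255,[0,0,0],-4],[255,[0,0,0],-3],[255,[0,0,0],-3],[255,[0,0,0],0],[255,[0,0,0],0]]'

```text
time: 6.05
tool_pos: [0.5515, 0.1116, 0.142]
ee_rot: [-3.14, -0.004, 1.332]
wrist_force: [-2.6, 4.9, 4.0]
width: 0.0128
finger_force: 30.8
```

Run:
```python
from h import *
o=robot.get_obs();print(o["time"],o["tool_pos"],o["ee_rot"],o["wrist_torque"],o["wrist_force"],o["width"],o["joint_positions"])
```

```text
6.05 [0.5515 0.1116 0.142 ] [-3.1403 -0.0035  1.3316] [ 0.7888  0.6532 -0.5955] [-2.5744  4.8556  4.0218] 0.01284680086109539 [0.0966 0.1425 1.4639 0.0038 1.5352 0.3356]
```

The wrist torque rose to about 0.6 N m at yaw 1.33, so the left knob is on its stop. Now I release, lift and move to the right knob.

Request:
carry_out --increments '[[120,[0,0,0],0],[120,[0,0,0],0],[120,[0,0,0],0],[120,[0,0,-20],0],[120,[0,0,-40],0],[120,[0,0,-40],8],[120,[0,0,-13],8],[120,[0,0,0],8]]'

```text
time: 6.85
tool_pos: [0.5536, 0.1096, 0.2581]
ee_rot: [3.136, -0.005, 0.908]
wrist_force: [0.0, -0.1, 0.1]
width: 0.0497
finger_force: 0.0
```

Request:
carry_out --increments '[[120,[0,0,0],8.5],[120,[0,0,0],8.5],[120,[0,0,0],8.5],[120,[0,0,0],8.5],[120,[0,0,0],8.5],[120,[0,0,0],8.5],[120,[0,0,0],8.5],[120,[0,0,0],0.8]]'

```text
time: 7.65
tool_pos: [0.5521, 0.1094, 0.2538]
ee_rot: [3.141, -0.0, -0.139]
wrist_force: [-0.7, -0.2, -0.9]
width: 0.05
finger_force: 0.0
```

Request:
carry_out --increments '[[120,[-3,40,0],0],[120,[-3,40,0],0],[120,[-3,40,0],0],[120,[-3,40,0],0],[120,[-3,40,0],0],[120,[-3,40,0],0],[120,[-2,11,0],0],[120,[0,0,0],0]]'

```text
time: 8.45
tool_pos: [0.4972, -0.1374, 0.2539]
ee_rot: [-3.141, 0.0, -0.14]
wrist_force: [0.5, -0.6, -0.2]
width: 0.0499
finger_force: 0.0
```

Run:
```python
from h import *
o=robot.get_obs();print(o["time"],o["tool_pos"],o["ee_rot"],o["joint_positions"])
c=robot.get_calibration("wrist")
cv2.imwrite("pics/w2.png",robot.snapshot("wrist"))
m=model([0.6662,-0.0447,-0.2237,1.5,0.0795]);print(proj(c,m))
```

```text
8.45 [ 0.4972 -0.1374  0.2539] [-3.1414  0.0002 -0.1397] [-0.3797  0.0067  1.387   0.0002  1.748   1.3308]
[[-16.324  214.6433]
 [319.353  242.2619]
 [-76.7678 199.1095]
 [319.7933 162.7306]
 [ 99.3315 244.0538]
 [233.1906 254.9128]]
```

View pics/w2.png

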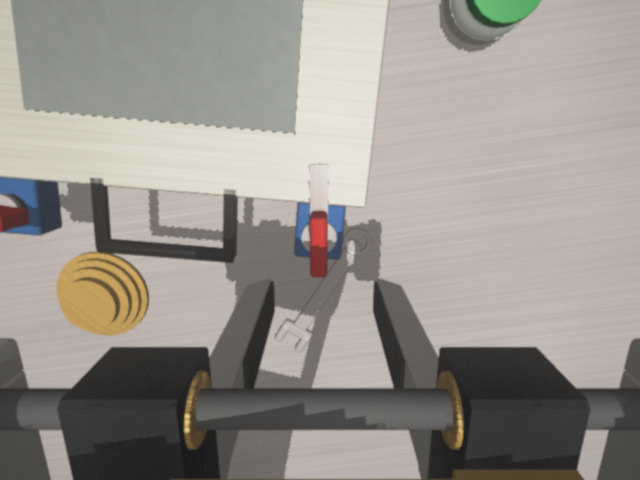

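The right wing shows at (319,243) and its tab tip at (319,164), which matches the prediction. I correct by -1.3 mm in x and -3 mm in y, then descend.

Request:
carry_out --increments '[[120,[-1.3,-3,30],0],[120,[0,0,30],0],[120,[0,0,30],0],[120,[0,0,15],0],[120,[0,0,8.5],0],[255,[0,0,0],0],[255,[0,0,0],0],[255,[0,0,0],0]]'

```text
time: 9.3
tool_pos: [0.4978, -0.1332, 0.1423]
ee_rot: [3.141, -0.003, -0.138]
wrist_force: [1.2, 0.8, -0.4]
width: 0.029
finger_force: 0.0
```

Request:
carry_out --increments '[[255,[0,0,0],0],[255,[0,0,0],0],[255,[0,0,0],-6],[255,[0,0,0],-6],[255,[0,0,0],-7],[255,[0,0,0],-7],[255,[0,0,0],-7],[255,[0,0,0],-7]]'

```text
time: 10.1
tool_pos: [0.4968, -0.1325, 0.1414]
ee_rot: [-3.141, -0.001, 0.565]
wrist_force: [-1.0, 1.0, 3.3]
width: 0.0129
finger_force: 30.0
```

Request:
carry_out --increments '[[255,[0,0,0],-7],[255,[0,0,0],-7],[255,[0,0,0],-7],[255,[0,0,0],-7],[255,[0,0,0],-6],[255,[0,0,0],-5],[255,[0,0,0],-3],[255,[0,0,0],-2]]'

```text
time: 10.9
tool_pos: [0.4958, -0.1317, 0.1414]
ee_rot: [-3.139, -0.002, 1.328]
wrist_force: [-2.7, 4.3, 4.3]
width: 0.0132
finger_force: 30.7
```

Run:
```python
from h import *
o=robot.get_obs();print(o["time"],o["tool_pos"],o["ee_rot"],o["wrist_torque"],o["wrist_force"],o["width"],o["joint_positions"])
```

```text
10.9 [ 0.4958 -0.1317  0.1414] [-3.1393 -0.0023  1.3285] [ 0.6321  0.788  -0.5611] [-2.675  4.298  4.308] 0.013227362056416985 [-0.3715  0.0355  1.5807  0.002   1.528  -0.1293]
```

The right knob is also on its stop (torque 0.56 N m). Next I release, rise and move over the bar.

Request:
carry_out --increments '[[120,[0,0,0],0],[120,[0,0,0],0],[120,[0,0,0],0],[120,[0,0,-20],0],[120,[0,0,-40],0],[120,[0,0,-40],0],[120,[0,0,-13],-1],[120,[0,0,0],0]]'

```text
time: 11.7
tool_pos: [0.4979, -0.1335, 0.256]
ee_rot: [3.136, 0.001, 1.346]
wrist_force: [-0.3, 0.1, -0.4]
width: 0.05
finger_force: 0.0
```

Request:
carry_out --increments '[[120,[32,-6,0],0],[120,[31,-6,0],0],[120,[31,-6,0],0],[120,[31,-6,0],0],[120,[0,0,0],0],[120,[0,0,0],0]]'

```text
time: 12.3
tool_pos: [0.5005, -0.0055, 0.2511]
ee_rot: [-3.138, 0.001, 1.347]
wrist_force: [-1.0, -0.2, 0.3]
width: 0.0496
finger_force: 0.0
```

Run:
```python
from h import *
o=robot.get_obs();print(o["time"],o["tool_pos"],o["ee_rot"],o["joint_positions"])
c=robot.get_calibration("wrist")
w=robot.snapshot("wrist");s=robot.snapshot("scene")[170:280,250:396]
cv2.imwrite("pics/w3.png",w);cv2.imwrite("pics/s3.png",cv2.resize(s,None,fx=5,fy=5,interpolation=cv2.INTER_CUBIC))
m=model([0.6662,-0.0447,-0.2237,1.5,1.5]);print(proj(c,m)); print((proj(robot.get_calibration("scene"),m)-[250,170])*5)
```

```text
12.3 [ 0.5005 -0.0055  0.2511] [-3.1379  0.0011  1.3465] [-0.1238 -0.0246  1.4235 -0.0007  1.7465  0.1003]
[[360.5844  61.5305]
 [352.4453 386.0846]
 [367.2123 -30.5597]
 [357.6188 315.2076]
 [324.1654 165.7535]
 [323.9931 297.2368]]
[[528.0439 346.4609]
 [177.3605 159.6034]
 [609.9162 417.0706]
 [250.7623 224.0215]
 [450.515  299.2443]
 [298.2572 218.2757]]
```

View pics/w3.png

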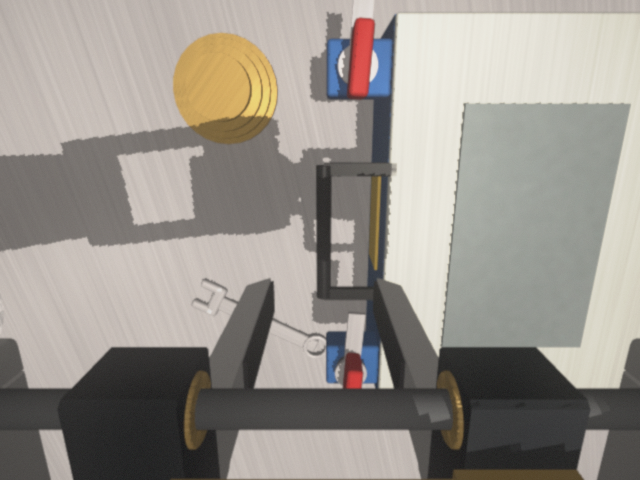

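View pics/s3.png

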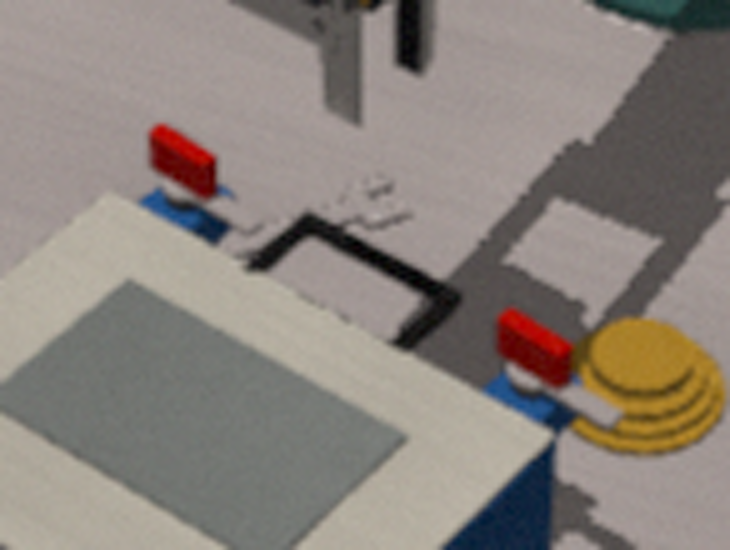

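Both knobs lie along the front with their tabs clear of the lid, which is shut. The right tab tip is at (357,315), as predicted for 1.5 rad. The bar is at column 324 and the jaw axis at column 323, so I descend and grip.

Request:
carry_out --increments '[[120,[0,1,30],0],[120,[0,0,30],0],[120,[0,0,30],0],[120,[0,0,25],0],[120,[0,0,15],0],[120,[0,0,14],0],[255,[0,0,0],0],[255,[0,0,0],0]]'

```text
time: 13.2
tool_pos: [0.5024, -0.0065, 0.1097]
ee_rot: [3.141, -0.0, 1.344]
wrist_force: [-0.1, -0.4, 0.5]
width: 0.0369
finger_force: 0.0
```

Request:
carry_out --increments '[[255,[0,0,0],0],[255,[0,0,0],0],[255,[0,0,0],0],[255,[0,0,0],0]]'

```text
time: 13.6
tool_pos: [0.4999, -0.0053, 0.1103]
ee_rot: [-3.136, 0.0, 1.346]
wrist_force: [-7.6, 1.2, 6.3]
width: 0.0116
finger_force: 30.0
```

Run:
```python
from h import *
o=robot.get_obs();print(o["time"],o["tool_pos"],o["ee_rot"],o["wrist_force"],o["width"],o["joint_positions"])
# arc increments per 5 deg: tool y = tank +x ; tool z = -up, mm
t=np.radians(np.arange(0,50,3)); x=-296*np.cos(t)+3*np.sin(t); z=296*np.sin(t)+3*np.cos(t)
print(np.c_[np.degrees(t[1:]),np.diff(x),-np.diff(z)])
```

```text
13.6 [ 0.4999 -0.0053  0.1103] [-3.136   0.0002  1.3457] [-7.5551  1.1872  6.2522] 0.011594023854248977 [-0.1244  0.0283  1.6516  0.0004  1.4672  0.1007]
[[  3.       0.5627 -15.4873]
 [  6.       1.3724 -15.4367]
 [  9.       2.1785 -15.3437]
 [ 12.       2.9785 -15.2086]
 [ 15.       3.7704 -15.0319]
 [ 18.       4.5519 -14.814 ]
 [ 21.       5.321  -14.5555]
 [ 24.       6.0755 -14.257 ]
 [ 27.       6.8133 -13.9195]
 [ 30.       7.5324 -13.5439]
 [ 33.       8.2309 -13.1311]
 [ 36.       8.9069 -12.6823]
 [ 39.       9.5584 -12.1988]
 [ 42.      10.1838 -11.6818]
 [ 45.      10.7812 -11.1328]
 [ 48.      11.3491 -10.5533]]
```

Gripped at 11.6 mm width. I relieve the 2 mm side offset, then follow the arc.

Request:
carry_out --increments '[[255,[0,-2,0],0],[255,[0,0.2,-7.7],0],[255,[0,0.4,-7.7],0],[255,[0,0.6,-7.7],0],[255,[0,0.8,-7.7],0]]'

```text
time: 14.1
tool_pos: [0.5016, -0.0058, 0.1405]
ee_rot: [-3.14, -0.0, 1.345]
wrist_force: [-1.6, 0.8, -4.1]
width: 0.0114
finger_force: 30.0
```

Request:
carry_out --increments '[[255,[0,2.2,-15.3],0],[255,[0,3,-15.2],0],[255,[0,3.8,-15],0],[255,[0,4.6,-14.8],0],[255,[0,5.3,-14.6],0],[255,[0,6.1,-14.3],0]]'

```text
time: 14.7
tool_pos: [0.5249, -0.0111, 0.2303]
ee_rot: [-3.137, 0.0, 1.346]
wrist_force: [-4.8, 1.2, -2.4]
width: 0.0113
finger_force: 30.0
```

Run:
```python
from h import *
o=robot.get_obs();print(o["time"],o["tool_pos"],o["ee_rot"],o["wrist_force"],o["width"],o["joint_positions"])
```

```text
14.7 [ 0.5249 -0.0111  0.2303] [-3.1369  0.      1.3456] [-4.7913  1.2409 -2.434 ] 0.011279846643689523 [-0.1294  0.0331  1.4065  0.0004  1.7067  0.0959]
```

Tracking is good, with about 4 N on the wrist. I continue to 45°.

Request:
carry_out --increments '[[255,[0,6.8,-13.9],0],[255,[0,7.5,-13.5],0],[255,[0,8.2,-13.1],0],[255,[0,8.9,-12.7],0],[255,[0,9.6,-12.2],0],[255,[0,10.2,-11.7],0],[255,[0,5.4,-5.6],0],[255,[0,5.4,-5.5],0]]'

```text
time: 15.5
tool_pos: [0.5845, -0.0248, 0.3212]
ee_rot: [-3.138, -0.0, 1.346]
wrist_force: [-8.5, 2.3, 4.0]
width: 0.0111
finger_force: 30.0
```

Request:
carry_out --increments '[[255,[0,0,0],0],[255,[0,0,0],0],[255,[0,0,0],0],[255,[0,0,0],0]]'

```text
time: 15.9
tool_pos: [0.5844, -0.0247, 0.321]
ee_rot: [-3.139, -0.0, 1.346]
wrist_force: [-8.2, 2.1, 5.6]
width: 0.0116
finger_force: 30.0
```

Run:
```python
from h import *
o=robot.get_obs();print(o["time"],o["tool_pos"],o["ee_rot"],o["wrist_force"],o["width"])
a=-.2237; H=np.array([.6662+.126*np.cos(a),-.0447+.126*np.sin(a)])
d=(o["tool_pos"][:2]-H)@[np.cos(a),np.sin(a)]; z0=o["tool_pos"][2]
for off in (.003,.005): print(off,d,np.degrees(np.arctan2(z0+off-.110,-d)-np.arctan2(3,296)),np.hypot(d,z0+off-.11))
print(np.degrees(np.arcsin((z0-.1103+.003)/.296)-.01))
s=robot.snapshot("side")[170:330,220:420];cv2.imwrite("pics/s4.png",cv2.resize(s,None,fx=3.5,fy=3.5,interpolation=cv2.INTER_CUBIC))
def m(t):
    t=np.radians(t); W=lambda u,v,z:[.6662+u*np.cos(a)-v*np.sin(a),-.0447+u*np.sin(a)+v*np.cos(a),z]
    P=lambda r,h,v:W(.126-r*np.cos(t)+h*np.sin(t),v,.11+r*np.sin(t)+h*np.cos(t))
    return np.array([P(.246,.006,.16),P(.246,.006,-.16),P(.296,.003,.055),P(.296,.003,-.055)])
for t in(42,45,48):print(t,((proj(robot.get_calibration("side"),m(t))-[220,170])*3.5).round(0).tolist())
```

```text
15.9 [ 0.5844 -0.0247  0.321 ] [-3.1389 -0.0002  1.3458] [-8.2134  2.068   5.634 ] 0.011623119295061959
0.003 -0.21018190920823523 44.93975877223871 0.2999792701372232
0.005 -0.21018190920823523 45.206138581459214 0.30140952851460057
45.65342476249974
42 [[369.0, -24.0], [392.0, 317.0], [320.0, 46.0], [325.0, 163.0]]
45 [[382.0, -33.0], [406.0, 308.0], [336.0, 33.0], [341.0, 151.0]]
48 [[395.0, -42.0], [422.0, 299.0], [352.0, 22.0], [358.0, 139.0]]
```

View pics/s4.png

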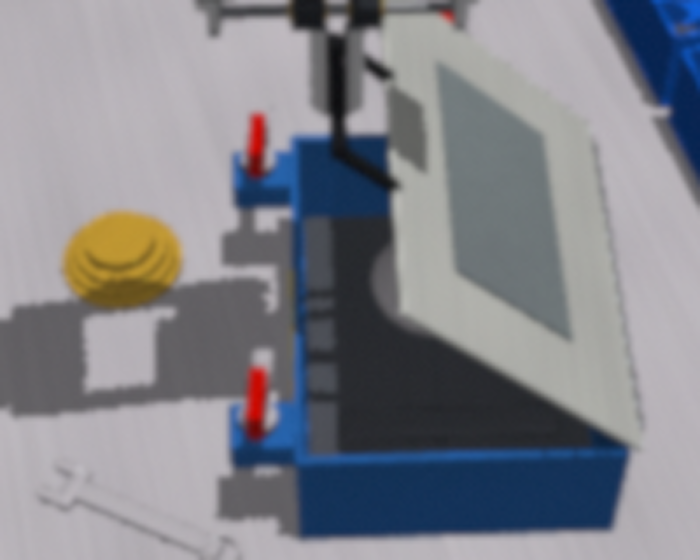

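The lid is open. Its near corner is at (404,312) and the bar end at (340,151), against (406,308) and (341,151) predicted for 45°. The grip is a firm 30 N and steady, so I hand in.

```bash
python3 -c "
from bench import robot
print(robot.close_job())"
```

```text
the job is handed in; nothing more can be done
None
```

I turned both clamp knobs counter-clockwise to their end stops with the lid shut, then lifted the lid to about 45° by its bar and handed the job in at about 16 s with the gripper still holding it. No verdict came back.

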